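# Pump the ratchet clamp shut on the barrel bung and hold it

## Robot

A 6-joint arm with a two-finger parallel gripper is mounted at the origin on a cart in front of the work surface, level with it; the furniture and walls round the work are solid. World frame = base frame: x ahead of the robot, y to its left, z up, the work surface at z = 0. Lengths are in mm, angles in rad, forces in N, time in s.
With the tool pointing down it reaches from about 275 to 750 mm from the base axis. Payload 10.2 kg.
Tool frame: the origin (TCP) lies midway between the tips of the shut fingers; the grasp point (between the pads) lies 19 mm behind it; z points along the fingers, y is the line along which they close (so a half turn about z gives the same grasp; the last joint's range is limited). The gripper opens to 85 mm and grips with 20 to 120 N. Pads are 22 mm wide; open, the fingers measure 114 mm over their backs; the gripper's body (76 mm by 85 mm) begins 54 mm behind the grasp point. The pads swing forward as they close: fully open they stand 13 mm farther back than shut.
Start: joints at [0.933, 0.313, 1.498, -0, 1.331, -0.223], TCP at [211.592, 480.479, 231.294] pointing down, gripper open.
Joint ranges: [-2.94, 2.94], [-0.97, 2.17], [0.19, 2.56], [-1.23, 4.37], [0.02, 3.11], [-2.88, 2.88]. Speed limits (rad/s): [2.39, 2.39, 3.01, 3.14, 3.14, 3.14].

## Interface

Orientations are given as a unit quaternion [w, x, y, z].
In Python, from rig import ctrl gives the robot as it stands.
- The arm moves only by the tool send_rows, never from a script. Its argument "targets" is a list of rows, each a list of 7 numbers: the closure, from -1 (fully open) to 1 (shut), so that 0 is half open, then the shift along the tool's x, y, z in m, then the turn, a rotation vector about the tool's x, y, z in rad. In form: [[claw, dx, dy, dz, ax, ay, az], ...]. A call has exactly 10 rows; each row shifts and turns the commanded pose from where the row before left it, along the tool's axes as they then stand; what a row does not reach is not made up. A row lasts 1/8 s, in which the tool goes at most 62.5 mm and 10.7 degrees, less where a joint would pass 70% of its speed; a pose out of reach is approached as far as the arm can. A call with a gripper value outside its range is refused whole. The fingers move at their own pace and stop on an object; "squeeze" is the grip in N (left out, the last holds). Time passes only in rows, so rows that do not move let the fingers close, or fill a call up. It gives the time, the measured TCP pose, the force, the opening and the grip force at its end, in the units of the state.
- ctrl.sense(): the state, without advancing time (a new reading comes with each control period).
- ctrl.capture(name): name is "scene" or "top"; returns a dict with "img" (480x640x3 uint8, red, green, blue), "camera_matrix" (3x3 intrinsics, pixels), "R" (3x3) and "t" (3): a world point X has camera coordinates R X + t. Camera axes: x right, y down, z forward; pixel columns grow to the right and rows downward; lengths in mm; the calibration is good to about 2 mm. A picture is of the moment at which its call begins. There is no depth.
- ctrl.finish_job(): hands the job in; it is judged then, once.
Trained networks look in a picture, given as the dict that the camera call returned (one of the last four; its "shot" number tells which), for a name from the list of things; names that differ only in an ending like _2 or _b are one class to them, and where a whole thing is asked for, a point or a joint stands for the part that bears it (a point fixed in the world has none). Each returns a list of dicts, best first, with "score" (0 to 1); they miss things now and then, are a little off and sometimes report something else, mostly with a low value. They report only what shows in the picture. A call takes as long as a camera call. They do not tell look-alikes from the thing itself.
- ctrl.boxes_of(query, picture): "extent" ([left, top, width, height] in pixels, round what is visible of it).
- ctrl.landmark_of(query, picture): "point" ([column, row] in pixels: a listed point, or the origin of a listed thing).
The state is a dict: "time_s": time; "joints": joint angles; "dq": joint speeds; "tau": joint torques, N m; "eef_pos": TCP position; "ee_rot": TCP orientation; "force": force on the tool from outside, world axes, zero at the start; "wrist_torque": the same for the moment, N m; "grip_width": opening from 0.0 (shut) to 1.0 (fully open); "grip_force": force on a finger pad.
Only numpy, scipy, OpenCV 4.12 (cv2) and the standard library are available. Lean on these libraries where they do the work, as an engineer would, in place of code of your own. Each camera call takes 0.05 s, during which the arm holds its last target. There are 200 camera calls.

## Task

One of the two bench ratchet clamps has the barrel bung standing in its bay, the other a parked candle: pump the squeeze bars of the clamp with the bung, squeezing fully and letting out, until its jaw has pushed the bung up against the stop and grips it, and finish while still holding the bars squeezed with about 20 newtons, so that the bung stays clamped. Do not crush it (never more than 40 newtons from the jaw) or tip it, and move the jaw only by its bars, without touching jaw or bung with the hand. Leave the candle and its clamp alone.

Things in the scene. Friction and masses are not known exactly. Their poses are not given: they have to be found in the camera images.
- clamp_a: Fixed steel runner of the green ratchet clamp, screwed to the table, 330 x 56 x 5 mm with cross lugs 116 mm wide. Origin on the work surface; x along the clamp, towards its stop; z up.
- head_a: The green ratchet clamp itself: green bed 300 x 84 mm, its top 10 mm above the work surface; on it a green housing 116 mm high, a toothed rack with the jaw, and a stop block 66 mm high whose black face is at x = +0.110. It can shift 8 mm either way along its runner (1 N moves it). Origin on the work surface, as the runner's at the start; x is the way the jaw advances, from housing to stop; z up.
- grip_a (a point): Midpoint between the green clamp's two squeeze bars, at the height to grip them: 0.160 m above the work surface, 55 mm behind the clamp's origin; moves with the clamp. Grip both bars from above, fingers closing along the clamp's x axis: 60 mm over both when let out, 40 mm when fully squeezed. The bars close evenly; the clamp shifts on its runner to centre them between the fingers.
- squeeze_a (a joint): Squeeze of the green clamp's bars: 0 = let out, 0.18 rad (each bar) = fully squeezed (hard stop); a spring lets them out (3 N). A full squeeze advances the jaw 9 mm (one tooth; the first up to 16); letting out leaves it there. When a clamped thing stops the jaw, the bars stop short of 0.18; if they reach 0.18 the stop takes the grip: let out, squeeze again, they then stop sooner.
- jaw_a (a joint): Advance of the green clamp's jaw (m): 0 = fully back, its face 110 mm from the stop's; 0.075 = end of travel. Starts at 0.014 to 0.030; the bung is held at about 0.056. Friction (4 N) keeps it in place. With the bars short of their stop, force on the clamped thing = about 1.2 x (grip force per finger - 3 N) - 4 N: 20 N of grip gives about 17 N.
- pad_a: Jaw of the green clamp: green block 50 mm wide, 46 mm high with a black rubber face, at the front end of the rack; its frame is the clamp's frame moved along with the jaw, its face lies in that frame's plane x = 0, centre 36 mm up.
- front_bar_a: Front squeeze bar of the green clamp (towards the jaw): black rubber roller 18 mm thick, 42 mm long, lying across the clamp (along its y) on a lever. Origin on the levers' shared pivot, 105 mm up and 55 mm behind the clamp's origin; the roller's axis is 56 mm from it, leaning about 0.38 rad forward of upright when let out.
- rear_bar_a: Rear squeeze bar of the green clamp, like the front one, leaning to the rear; same origin.
- bay_a (a point): Middle of the green clamp's bay between jaw and stop, on top of the bed (10 mm above the work surface), 72 mm ahead of the clamp's origin.
- clamp_b: Fixed steel runner of the blue ratchet clamp, screwed to the table, 330 x 56 x 5 mm with cross lugs 116 mm wide. Origin on the work surface; x along the clamp, towards its stop; z up.
- head_b: The blue ratchet clamp itself: blue bed 300 x 84 mm, its top 10 mm above the work surface; on it a blue housing 116 mm high, a toothed rack with the jaw, and a stop block 66 mm high whose black face is at x = +0.110. It can shift 8 mm either way along its runner (1 N moves it). Origin on the work surface, as the runner's at the start; x is the way the jaw advances, from housing to stop; z up.
- grip_b (a point): Midpoint between the blue clamp's two squeeze bars, at the height to grip them: 0.160 m above the work surface, 55 mm behind the clamp's origin; moves with the clamp. Grip both bars from above, fingers closing along the clamp's x axis: 60 mm over both when let out, 40 mm when fully squeezed. The bars close evenly; the clamp shifts on its runner to centre them between the fingers.
- squeeze_b (a joint): Squeeze of the blue clamp's bars: 0 = let out, 0.18 rad (each bar) = fully squeezed (hard stop); a spring lets them out (3 N). A full squeeze advances the jaw 9 mm (one tooth; the first up to 16); letting out leaves it there. When a clamped thing stops the jaw, the bars stop short of 0.18; if they reach 0.18 the stop takes the grip: let out, squeeze again, they then stop sooner.
- jaw_b (a joint): Advance of the blue clamp's jaw (m): 0 = fully back, its face 110 mm from the stop's; 0.075 = end of travel. Starts at 0.014 to 0.030; the bung is held at about 0.056. Friction (4 N) keeps it in place. With the bars short of their stop, force on the clamped thing = about 1.2 x (grip force per finger - 3 N) - 4 N: 20 N of grip gives about 17 N.
- pad_b: Jaw of the blue clamp: blue block 50 mm wide, 46 mm high with a black rubber face, at the front end of the rack; its frame is the clamp's frame moved along with the jaw, its face lies in that frame's plane x = 0, centre 36 mm up.
- front_bar_b: Front squeeze bar of the blue clamp (towards the jaw): black rubber roller 18 mm thick, 42 mm long, lying across the clamp (along its y) on a lever. Origin on the levers' shared pivot, 105 mm up and 55 mm behind the clamp's origin; the roller's axis is 56 mm from it, leaning about 0.38 rad forward of upright when let out.
- rear_bar_b: Rear squeeze bar of the blue clamp, like the front one, leaning to the rear; same origin.
- bay_b (a point): Middle of the blue clamp's bay between jaw and stop, on top of the bed (10 mm above the work surface), 72 mm ahead of the clamp's origin.
- bung: Barrel bung: upright round plug 54 mm in diameter, 50 mm high, warm brown cork with two darker oak bands, about 0.13 kg, standing loose in the bay of one of the two clamps (either one), within 7 mm of the bay's middle. Origin at the centre of its underside, z up.
- candle: White pillar candle, 64 mm in diameter, 94 mm high, parked loose in the bay of the other clamp. Origin at the centre of its underside.
Not all that is in view belongs to the job. There is more than one size of the bung; the one meant has the size given above.

How it is judged (in metres and radians):
On the way, in this order (a step that is already met when the one before it is completed fails the run):
1. the bars of the clamp with the bung are squeezed (((horizontal distance between bung and bay_a below 0.06 m and value of joint squeeze_a above 0.125 rad and contact force between the fingers and front_bar_a above 1 N) or (horizontal distance between bung and bay_b below 0.06 m and value of joint squeeze_b above 0.125 rad and contact force between the fingers and front_bar_b above 1 N))), for 0.05 s.
2. they are let out again (((horizontal distance between bung and bay_a below 0.06 m and value of joint squeeze_a below 0.06 rad) or (horizontal distance between bung and bay_b below 0.06 m and value of joint squeeze_b below 0.06 rad))), for 0.05 s.
3. squeezed again, the jaw presses the bung against the stop (((horizontal distance between bung and bay_a below 0.06 m and contact force between pad_a and bung above 8 N and x of bung in the frame of head_a above 0.08 m) or (horizontal distance between bung and bay_b below 0.06 m and contact force between pad_b and bung above 8 N and x of bung in the frame of head_b above 0.08 m))), for 0.2 s.
At the end, for the whole second after the job is handed in: In the clamp that has the bung: jaw pressing the bung with 8 to 40 N, the bung against the stop (its centre over 80 mm ahead of the clamp's origin; 83 mm when touching), upright within 0.15 rad and at rest, jaw still, and the fingers holding both squeeze bars with more than 6 N each (((horizontal distance between bung and bay_a below 0.06 m and contact force between pad_a and bung between 8 and 40 N and x of bung in the frame of head_a above 0.08 m and contact force between the fingers and front_bar_a above 6 N and contact force between the fingers and rear_bar_a above 6 N and velocity of joint jaw_a between -0.005 and 0.005 m/s and angle between bung's own z axis and vertical below 0.15 rad and linear speed of bung below 0.02 m/s) or (horizontal distance between bung and bay_b below 0.06 m and contact force between pad_b and bung between 8 and 40 N and x of bung in the frame of head_b above 0.08 m and contact force between the fingers and front_bar_b above 6 N and contact force between the fingers and rear_bar_b above 6 N and velocity of joint jaw_b between -0.005 and 0.005 m/s and angle between bung's own z axis and vertical below 0.15 rad and linear speed of bung below 0.02 m/s))); the arm keeps its last pose, push and grip.
It fails at once if the jaw crushes the bung (over 40 N) ((horizontal distance between bung and bay_a below 0.06 m and contact force between pad_a and bung above 40 N) or (horizontal distance between bung and bay_b below 0.06 m and contact force between pad_b and bung above 40 N)).
It fails at once if the bung is tipped (over 0.3 rad) (angle between bung's own z axis and vertical above 0.3 rad).
It fails at once if the hand touches the jaw or the bung (over 2 N) (contact force between any of the arm, the fingers and bung above 2 N or contact force between any of the arm, the fingers and pad_a above 2 N or contact force between any of the arm, the fingers and pad_b above 2 N).
It fails at once if the clamp with the candle is handled (over 2 N) or its jaw advanced ((horizontal distance between bung and bay_a below 0.06 m and (contact force between the fingers and clamp_b above 2 N or distance of pad_b from where it was at the start of the episode above 0.005 m)) or (horizontal distance between bung and bay_b below 0.06 m and (contact force between the fingers and clamp_a above 2 N or distance of pad_a from where it was at the start of the episode above 0.005 m))).
It fails at once if the candle is moved (over 12 mm) (distance of candle from where it was at the start of the episode above 0.012 m).
It also fails if it takes over 42 s, if anything falls off the work surface, if the arm or the gripper's body presses on something with over 40 N, if the wrist force passes 120 N, or if a joint passes its speed limit or range.

## Working session

There is one attempt and no reset: what is moved stays moved. The work goes in short steps, Python scripts to look and compute and a tool call to move; the robot and the scene stay as the last step left them, time stands still between calls to the robot, and variables do not carry over. Pictures are saved under pics/ and viewed, at most 10 in all, crops included, and the job is handed in when it is done.

Besides the shell and the picture viewer there is one more tool, called after "Request:" as name(argument=value, ...) on one line, values as JSON. send_rows: Moves the arm, as the interface text tells. Its arguments: {"type":"object","properties":{"targets":{"type":"array"},"squeeze":{"type":"number"}},"required":["targets"]}

```bash
mkdir -p pics
cat > h.py <<'E'
from rig import ctrl
import numpy as np, cv2
def ray(p,uv,z):
    K,R,t=map(np.array,(p["camera_matrix"],p["R"],p["t"])); t=t.ravel()
    d=R.T@np.linalg.inv(K)@np.array([uv[0],uv[1],1.]); c=-R.T@t
    return c+d*(z-c[2])/d[2]
def proj(p,X):
    K,R,t=map(np.array,(p["camera_matrix"],p["R"],p["t"])); x=K@(R@np.array(X)+t.ravel()); return x[:2]/x[2]
def save(p,n): cv2.imwrite("pics/"+n,p["img"][:,:,::-1])
E
python3 - <<'E'
from h import *
Z=dict(grip_a=160,bay_a=10,bung=0,candle=0,head_a=0,clamp_a=0,pad_a=0)
for c in("scene","top"):
    p=ctrl.capture(c); save(p,c+"0.png")
    for q in Z:
        for d in ctrl.landmark_of(q,p)[:4]: print(c,q,round(d["score"],2),np.round(d["point"]),np.round(ray(p,d["point"],Z[q])))
print(ctrl.sense())
E
```

```text
scene grip_a 0.79 [302. 191.] [621. 110. 160.]
scene grip_a 0.67 [477. 254.] [ 653. -282.  160.]
scene grip_a 0.61 [440. 305.] [ 496. -283.  160.]
scene grip_a 0.58 [407. 295.] [ 483. -226.  160.]
scene bay_a 0.74 [406. 294.] [ 613. -167.   10.]
scene bay_a 0.72 [271. 215.] [654. 237.  10.]
scene bung 0.85 [256. 292.] [439. 104.   0.]
scene bung 0.67 [263. 317.] [395.  46.   0.]
scene bung 0.66 [406. 294.] [ 623. -163.    0.]
scene candle 0.87 [269. 216.] [658. 247.   0.]
scene head_a 0.71 [287. 238.] [619. 160.   0.]
scene head_a 0.58 [436. 308.] [ 623. -234.    0.]
scene clamp_a 0.8 [286. 234.] [629. 169.  -0.]
scene clamp_a 0.63 [438. 304.] [ 636. -233.    0.]
scene pad_a 0.9 [285. 229.] [641. 183.   0.]
scene pad_a 0.68 [427. 301.] [ 630. -211.    0.]
top grip_a 0.85 [462. 232.] [ 658. -290.  160.]
top grip_a 0.68 [393. 251.] [ 553. -160.  160.]
top bay_a 0.94 [393. 252.] [ 616. -162.   10.]
top bay_a 0.66 [257. 190.] [646. 236.  10.]
top bung 0.94 [394. 254.] [ 616. -167.    0.]
top bung 0.7 [285. 298.] [401.  45.   0.]
top bung 0.62 [266. 275.] [438. 115.   0.]
top candle 0.24 
[... 398 characters left out ...]
.    0.]
{'time_s': 0.8, 'joints': array([ 9.32613822e-01,  3.12897835e-01,  1.49767469e+00,  6.07695863e-06,
        1.33101344e+00, -2.23434457e-01]), 'dq': array([ 0.00017211,  0.00058785, -0.00065976, -0.00019952, -0.00069018,
        0.00020133]), 'tau': array([ 1.96648725e-04, -4.12126637e+01, -2.59901243e+01, -8.49394291e-05,
        3.60231907e-04, -2.95226201e-06]), 'eef_pos': array([211.58747572, 480.48798072, 231.304821  ]), 'ee_rot': array([-1.28612114e-06,  2.05891605e-01,  9.78574804e-01,  4.26944346e-06]), 'force': array([-0.12079527,  0.39241473, -0.27608125]), 'wrist_torque': array([-0.03559911,  0.05319435,  0.01924978]), 'grip_force': 0.0, 'grip_width': 1.0019221409891605}
```

View pics/scene0.png

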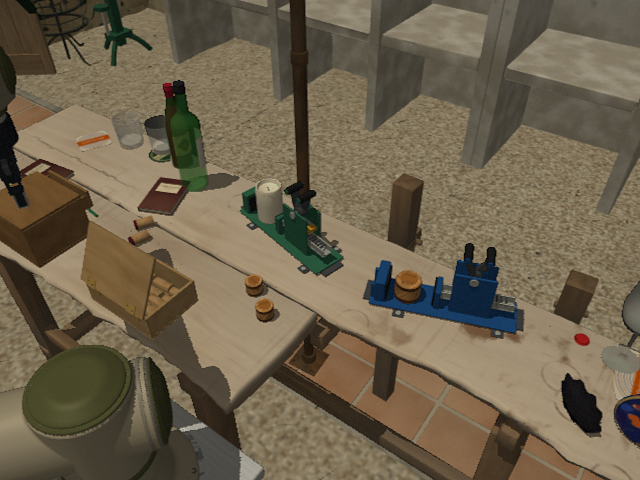

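View pics/top0.png

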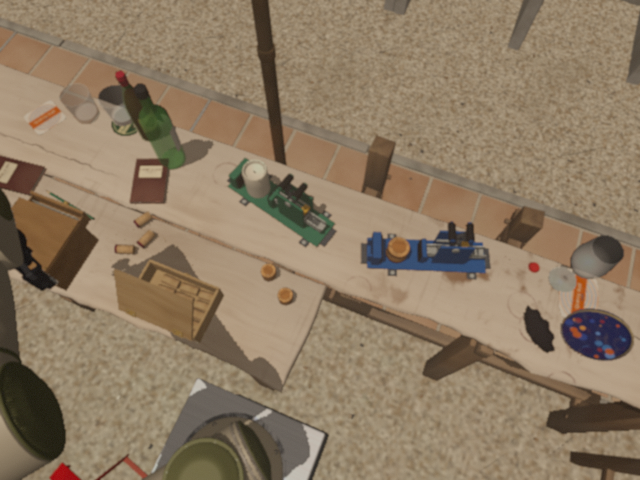

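Candidates for the bung are blue-clamp bay top(394,254)/scene(406,294), and two loose plugs at top(285,298) and (266,275). The one standing in the blue clamp's bay is meant: the candle is in green, and the loose ones look smaller. I'll confirm this in a crop and check the sizes.

Run:
```python
from h import *
for c in("scene","top"):
    p=ctrl.capture(c)
    for d in ctrl.boxes_of("bung",p)[:4]:
        l,t,w,h=d["extent"]; a=ray(p,(l,t+h/2),30); b=ray(p,(l+w,t+h/2),30); print(c,round(d["score"],2),np.round(d["extent"]),"width mm",np.linalg.norm(a-b).round())
    for q,z in(("grip_b",160),("bay_b",10),("front_bar_b",105),("rear_bar_b",105)):
        for d in ctrl.landmark_of(q,p)[:4]: print(c,q,round(d["score"],2),np.round(d["point"]),np.round(ray(p,d["point"],z)))
    if c=="top": A=p
    else: B=p
G=np.array([655,-286,160.]);u=np.array([-.32,.947,0]);v=np.array([.947,.32,0])
O=G+55*u; O[2]=0
im=[]
for p,(x,y) in((B,(340,230)),(A,(340,190))):
    i=p["img"].copy()
    for s,z in((0,0),(72,10),(-55,160),(110,66),(-150,10),(150,10)):
        X=O+s*u; X[2]=z; cv2.circle(i,tuple(int(round(k)) for k in proj(p,X)),1,(255,0,255),-1)
    im.append(cv2.resize(i[y:y+110,x:x+200],None,fx=3.8,fy=2.7*1,interpolation=2))
cv2.imwrite("pics/crop1.png",np.vstack(im)[:,:,::-1])
```

```text
scene 0.96 [395. 270.  26.  36.] width mm 54.0
scene 0.81 [258. 300.  19.  21.] width mm 38.0
scene 0.63 [253. 178.  30.  46.] width mm 75.0
scene 0.61 [246. 273.  18.  24.] width mm 39.0
scene grip_b 0.81 [479. 255.] [ 650. -287.  160.]
scene grip_b 0.59 [299. 191.] [617. 116. 160.]
scene grip_b 0.19 [282. 228.] [500.  68. 160.]
scene bay_b 0.8 [406. 290.] [ 623. -162.   10.]
scene bay_b 0.57 [271. 214.] [657. 239.  10.]
scene front_bar_b 0.79 [475. 273.] [ 660. -285.  105.]
scene front_bar_b 0.5 [296. 210.] [612. 123. 105.]
scene rear_bar_b 0.79 [300. 212.] [613. 113. 105.]
scene rear_bar_b 0.77 [475. 275.] [ 653. -288.  105.]
top 0.68 [276. 287.  18.  19.] width mm 42.0
top 0.59 [388. 237.  24.  26.] width mm 62.0
top 0.59 [259. 265.  18.  14.] width mm 43.0
top grip_b 0.78 [460. 234.] [ 651. -287.  160.]
top grip_b 0.73 [292. 186.] [619. 114. 160.]
top grip_b 0.68 [278. 204.] [564. 123. 160.]
top bay_b 0.86 [394. 251.] [ 618. -164.   10.]
top bay_b 0.64 [256. 187.] [653. 241.  10.]
top bay_b 0.62 [257. 188.] [650. 238.  10.]
top front_bar_b 0.61 [453. 243.] [ 649. -285.  105.]
top front_bar_b 0.6 [293. 192.] [632. 118. 105.]
top rear_bar_b 0.52 [293. 198.] [615. 112. 105.]
top rear_bar_b 0.5 [454. 240.] [ 659. -285.  105.]
```

View pics/crop1.png

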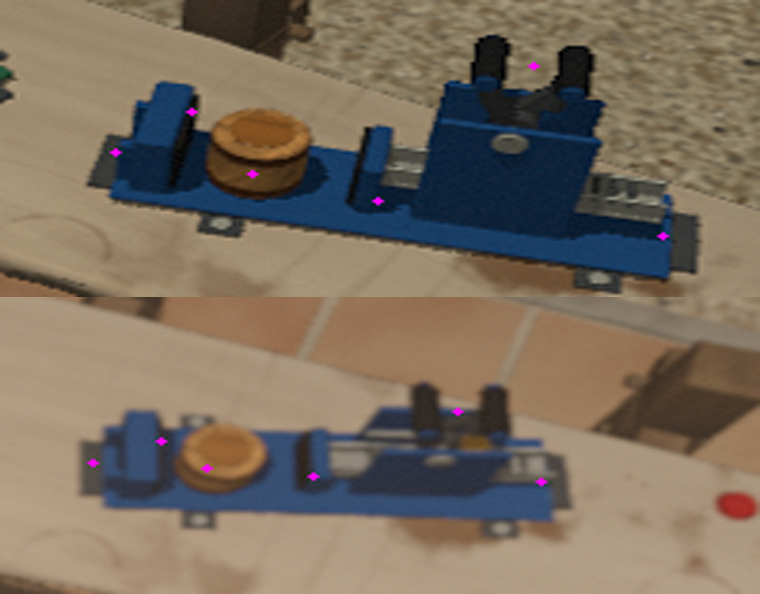

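The crop shows the blue clamp holding a 54 mm wide plug with two bands, at about scene (408,285). The loose plugs measure about 40 mm, so this is the right bung. Next I need the axis from the bed's front edge.

Run:
```python
from h import *
for c,e in(("scene",((369.5,303),(515.8,331.9))),("top",((367.6,267.8),(484.7,272.2)))):
    p=ctrl.capture(c); a,b=[ray(p,k,10) for k in e]; d=a-b
    print(c,a.round(),b.round(),np.linalg.norm(d),np.degrees(np.arctan2(d[1],d[0])))
from scipy.spatial.transform import Rotation as Ro
s=ctrl.sense(); R=Ro.from_quat(np.roll(s["ee_rot"],-1)).as_matrix()
print(R.T@(np.array([652,-287,231])-s["eef_pos"]), R.round(3))
```

```text
scene [ 547. -117.   10.] [ 650. -394.   10.] 295.4833544190448 110.30699682978342
top [ 550. -116.   10.] [ 651. -393.   10.] 294.6093507609992 110.05763349790543
[-7.12373354e+02 -5.24876702e+02  3.01185675e-01] [[-0.915  0.403 -0.   ]
 [ 0.403  0.915 -0.   ]
 [ 0.    -0.    -1.   ]]
```

Request:
send_rows(targets=[[-1,0,0,-0.04,0,0,0],[-1,-0.045,-0.033,0,0,0,0],[-1,-0.045,-0.033,0,0,0,0],[-1,-0.045,-0.033,0,0,0,0],[-1,-0.045,-0.033,0,0,0,0],[-1,-0.045,-0.033,0,0,0,0],[-1,-0.045,-0.033,0,0,0,0],[-1,-0.045,-0.033,0,0,0,0],[-1,-0.045,-0.033,0,0,0,0],[-1,-0.045,-0.033,0,0,0,0]], squeeze=20)

```text
time_s: 2.75
eef_pos: [463.2, 43.7, 271.5]
ee_rot: [0.0, 0.206, 0.979, 0.0]
force: [0.6, 1.3, -0.3]
grip_width: 1.001
grip_force: 0.0
```

Request:
send_rows(targets=[[-1,-0.044,-0.0324,0,0,0,0],[-1,-0.044,-0.0324,0,0,0,0],[-1,-0.044,-0.0324,0,0,0,0],[-1,-0.044,-0.0324,0,0,0,0],[-1,-0.044,-0.0324,0,0,0,0],[-1,-0.044,-0.0324,0,0,0,0],[-1,-0.044,-0.0324,0,0,0,0],[-1,0,0,0,0,0,-0.17],[-1,0,0,0,0,0,-0.17],[-1,0,0,0,0,0,-0.17]])

```text
time_s: 4.0
eef_pos: [653.1, -286.4, 270.9]
ee_rot: [-0.0, -0.05, 0.999, 0.0]
force: [0.4, -0.2, 0.3]
grip_width: 1.002
grip_force: 0.0
```

Request:
send_rows(targets=[[-1,0,0,0.02,0,0,-0.129],[-1,0,0,0.02,0,0,-0.129],[-1,0,0,0.01,0,0,0],[-1,0,0,0.01,0,0,0],[-1,0,0,0,0,0,0],[-1,0,0,0,0,0,0],[-1,0,0,0,0,0,0],[-1,0,0,0,0,0,0],[-1,0,0,0,0,0,0],[-1,0,0,0,0,0,0]])

```text
time_s: 5.25
eef_pos: [653.0, -286.3, 211.3]
ee_rot: [0.0, -0.176, 0.984, -0.0]
force: [-0.3, -0.1, -0.5]
grip_width: 1.0
grip_force: 0.0
```

Run:
```python
from h import *
from scipy.spatial.transform import Rotation as Ro
s=ctrl.sense(); R=Ro.from_quat(np.roll(s["ee_rot"],-1)).as_matrix(); print(s["eef_pos"],np.degrees(np.arctan2(R[1,1],R[0,1])),s["joints"].round(2))
im=[]
for c,(x,y) in(("scene",(380,170)),("top",(380,150))):
    p=ctrl.capture(c)
    for d in ctrl.landmark_of("grip_b",p)[:2]: print(c,round(d["score"],2),np.round(d["point"]),np.round(ray(p,d["point"],160)))
    i=p["img"].copy()
    cv2.circle(i,tuple(int(round(k)) for k in proj(p,s["eef_pos"])),1,(255,0,255),-1)
    im.append(cv2.resize(i[y:y+150,x:x+160],None,fx=2.5*1.9,fy=1.9*1.0*2,interpolation=2)[:, :400*2])
cv2.imwrite("pics/c2.png",cv2.resize(np.hstack(im)[:,:,::-1],(800,400)))
```

```text
[ 653.03859592 -286.25505982  211.33416581] 110.23337847938262 [-0.58  0.77  0.82 -0.    1.55 -2.5 ]
scene 0.77 [481. 255.] [ 653. -290.  160.]
scene 0.64 [297. 190.] [617. 120. 160.]
top 0.6 [460. 232.] [ 654. -285.  160.]
top 0.56 [291. 188.] [614. 113. 160.]
```

View pics/c2.png

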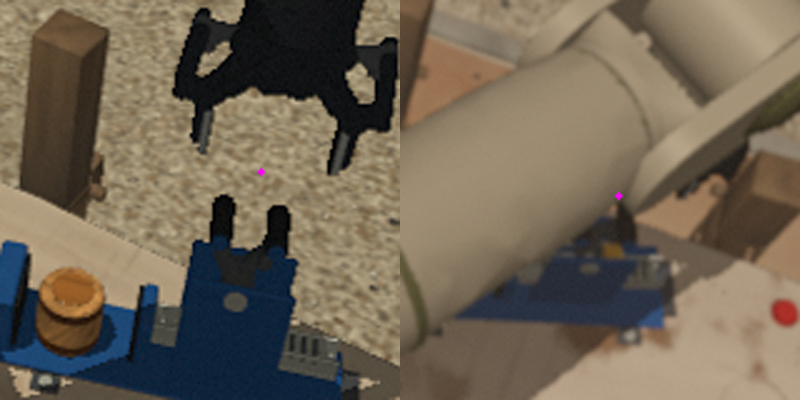

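The fingers at crop (203,150) and (335,172) straddle the bars at (222,205) and (280,212), so I'll descend and check.

Request:
send_rows(targets=[[-1,0,0.001,0.015,0,0,0],[-1,0,0,0.015,0,0,0],[-1,0,0,0.015,0,0,0],[-1,0,0,0.01,0,0,0],[-1,0,0,0.01,0,0,0],[-1,0,0,0.01,0,0,0],[-1,0,0,0,0,0,0],[-1,0,0,0,0,0,0],[-1,0,0,0,0,0,0],[-1,0,0,0,0,0,0]])

```text
time_s: 6.7
eef_pos: [652.8, -285.4, 136.6]
ee_rot: [0.0, -0.176, 0.984, -0.0]
force: [-0.2, 0.9, 0.3]
grip_width: 1.001
grip_force: 0.0
```

Run:
```python
from h import *
s=ctrl.sense(); print(s["eef_pos"],s["force"])
p=ctrl.capture("scene"); i=p["img"][170:320,380:580]
cv2.imwrite("pics/c3.png",cv2.resize(i,(800,600),interpolation=2)[:,:,::-1])
```

```text
[ 652.76563541 -285.35680623  136.59355627] [-0.20710322  0.88674866  0.31633788]
```

View pics/c3.png

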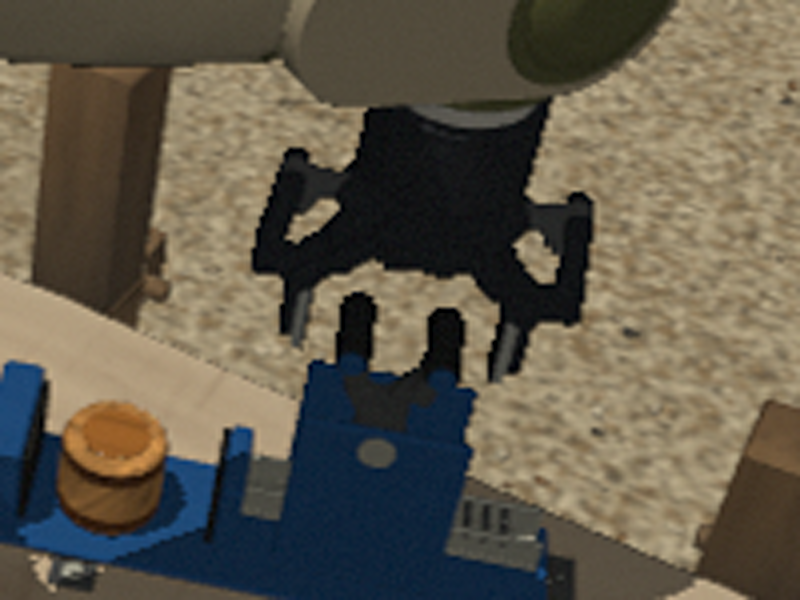

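The fingers straddle both bars evenly, with gaps of about 35 and 45 px in the crop. First squeeze.

Request:
send_rows(targets=[[-0.6,0,0,0,0,0,0],[-0.4,0,0,0,0,0,0],[-0.3,0,0,0,0,0,0],[-0.2,0,0,0,0,0,0],[-0.1,0,0,0,0,0,0],[0,0,0,0,0,0,0],[0.1,0,0,0,0,0,0],[0.2,0,0,0,0,0,0],[0.2,0,0,0,0,0,0],[0.2,0,0,0,0,0,0]], squeeze=20)

```text
time_s: 8.0
eef_pos: [653.5, -286.0, 139.1]
ee_rot: [0.002, -0.176, 0.984, -0.002]
force: [-1.3, -0.6, 13.5]
grip_width: 0.456
grip_force: 18.6
```

Request:
send_rows(targets=[[0,0,0,0,0,0,0],[-0.2,0,0,0,0,0,0],[-0.4,0,0,0,0,0,0],[-0.6,0,0,0,0,0,0],[-0.6,0,0,0,0,0,0],[-0.6,0,0,0,0,0,0],[-0.6,0,0,0,0,0,0],[-0.6,0,0,0,0,0,0],[-0.6,0,0,0,0,0,0],[-0.6,0,0,0,0,0,0]])

```text
time_s: 9.25
eef_pos: [652.7, -285.3, 136.3]
ee_rot: [-0.0, -0.176, 0.984, -0.0]
force: [0.4, 0.3, 0.1]
grip_width: 0.801
grip_force: 0.0
```

Run:
```python
from h import *
p=ctrl.capture("scene"); i=p["img"][170:320,380:580]
cv2.imwrite("pics/c4.png",cv2.resize(i,(800,600),interpolation=2)[:,:,::-1])
```

```text
(no output)
```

View pics/c4.png

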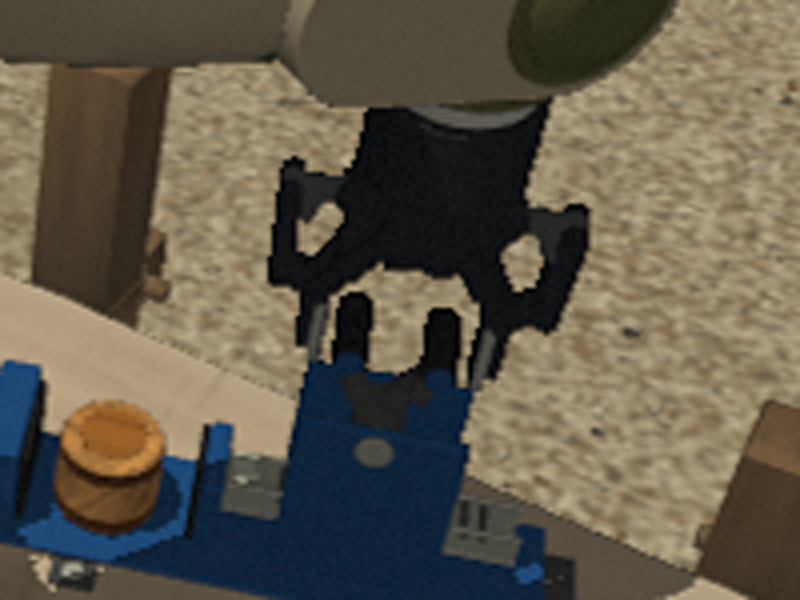

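The jaw face has advanced (crop x from about 210 to 195) and the bung is still upright and clear of it. I'll keep pumping.

Request:
send_rows(targets=[[-0.4,0,0,0,0,0,0],[-0.3,0,0,0,0,0,0],[-0.2,0,0,0,0,0,0],[-0.1,0,0,0,0,0,0],[0,0,0,0,0,0,0],[0.1,0,0,0,0,0,0],[0.2,0,0,0,0,0,0],[0.2,0,0,0,0,0,0],[0.2,0,0,0,0,0,0],[0.2,0,0,0,0,0,0]], squeeze=20)

```text
time_s: 10.55
eef_pos: [653.5, -286.0, 139.1]
ee_rot: [0.002, -0.176, 0.984, -0.002]
force: [-1.8, -1.5, 13.2]
grip_width: 0.452
grip_force: 18.6
```

Request:
send_rows(targets=[[0,0,0,0,0,0,0],[-0.2,0,0,0,0,0,0],[-0.4,0,0,0,0,0,0],[-0.6,0,0,0,0,0,0],[-0.6,0,0,0,0,0,0],[-0.6,0,0,0,0,0,0],[-0.6,0,0,0,0,0,0],[-0.6,0,0,0,0,0,0],[-0.6,0,0,0,0,0,0],[-0.6,0,0,0,0,0,0]])

```text
time_s: 11.8
eef_pos: [652.7, -285.3, 136.3]
ee_rot: [0.0, -0.176, 0.984, -0.0]
force: [0.1, 0.1, 0.3]
grip_width: 0.804
grip_force: 0.0
```

Request:
send_rows(targets=[[-0.4,0,0,0,0,0,0],[-0.3,0,0,0,0,0,0],[-0.2,0,0,0,0,0,0],[-0.1,0,0,0,0,0,0],[0,0,0,0,0,0,0],[0.1,0,0,0,0,0,0],[0.2,0,0,0,0,0,0],[0.2,0,0,0,0,0,0],[0.2,0,0,0,0,0,0],[0.2,0,0,0,0,0,0]], squeeze=20)

```text
time_s: 13.05
eef_pos: [653.5, -286.1, 139.2]
ee_rot: [0.002, -0.176, 0.984, -0.002]
force: [-1.9, 0.2, 12.5]
grip_width: 0.458
grip_force: 18.7
```

Run:
```python
from h import *
p=ctrl.capture("scene"); i=p["img"][170:320,380:580]
cv2.imwrite("pics/c5.png",cv2.resize(i,(800,600),interpolation=2)[:,:,::-1])
```

```text
(no output)
```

View pics/c5.png

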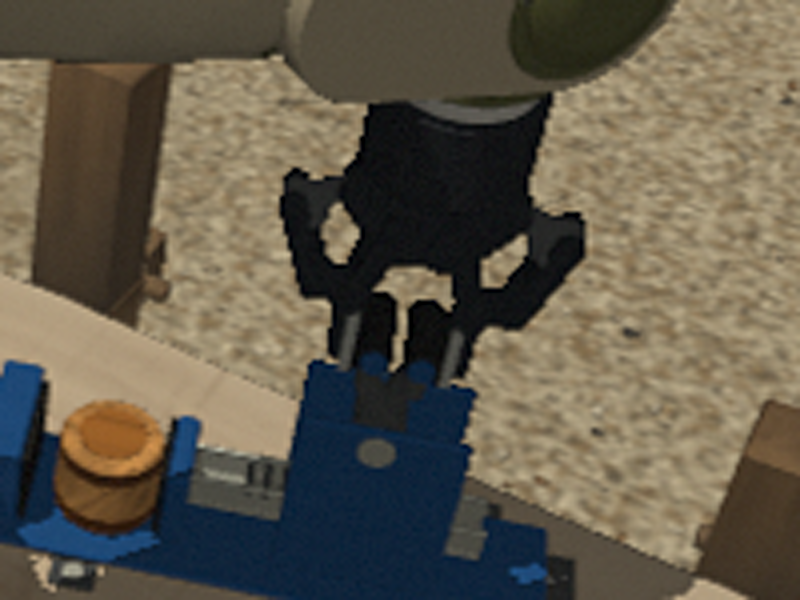

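The jaw, at crop x≈170, has just reached the bung at x≈165. There is a small gap left to the stop, about one more pump.

Request:
send_rows(targets=[[0,0,0,0,0,0,0],[-0.2,0,0,0,0,0,0],[-0.4,0,0,0,0,0,0],[-0.6,0,0,0,0,0,0],[-0.6,0,0,0,0,0,0],[-0.6,0,0,0,0,0,0],[-0.6,0,0,0,0,0,0],[-0.6,0,0,0,0,0,0],[-0.6,0,0,0,0,0,0],[-0.6,0,0,0,0,0,0]])

```text
time_s: 14.35
eef_pos: [652.7, -285.3, 136.3]
ee_rot: [-0.0, -0.176, 0.984, 0.0]
force: [-0.3, -0.8, -0.7]
grip_width: 0.798
grip_force: 0.0
```

Request:
send_rows(targets=[[-0.4,0,0,0,0,0,0],[-0.3,0,0,0,0,0,0],[-0.2,0,0,0,0,0,0],[-0.15,0,0,0,0,0,0],[-0.1,0,0,0,0,0,0],[-0.05,0,0,0,0,0,0],[0,0,0,0,0,0,0],[0.1,0,0,0,0,0,0],[0.2,0,0,0,0,0,0],[0.2,0,0,0,0,0,0]], squeeze=20)

```text
time_s: 15.6
eef_pos: [653.6, -286.2, 139.5]
ee_rot: [0.002, -0.176, 0.984, -0.002]
force: [-2.8, -0.5, 14.8]
grip_width: 0.455
grip_force: 18.4
```

Request:
send_rows(targets=[[0,0,0,0,0,0,0],[-0.2,0,0,0,0,0,0],[-0.4,0,0,0,0,0,0],[-0.6,0,0,0,0,0,0],[-0.6,0,0,0,0,0,0],[-0.6,0,0,0,0,0,0],[-0.6,0,0,0,0,0,0],[-0.6,0,0,0,0,0,0],[-0.6,0,0,0,0,0,0],[-0.6,0,0,0,0,0,0]])

```text
time_s: 16.85
eef_pos: [652.7, -285.3, 136.3]
ee_rot: [-0.0, -0.176, 0.984, 0.0]
force: [-0.2, -0.1, -0.3]
grip_width: 0.8
grip_force: 0.0
```

Request:
send_rows(targets=[[-0.4,0,0,0,0,0,0],[-0.3,0,0,0,0,0,0],[-0.2,0,0,0,0,0,0],[-0.15,0,0,0,0,0,0],[-0.1,0,0,0,0,0,0],[-0.05,0,0,0,0,0,0],[0,0,0,0,0,0,0],[0.1,0,0,0,0,0,0],[0.2,0,0,0,0,0,0],[0.2,0,0,0,0,0,0]], squeeze=20)

```text
time_s: 18.1
eef_pos: [653.3, -286.0, 138.7]
ee_rot: [0.001, -0.176, 0.984, -0.001]
force: [-2.2, 0.8, 11.9]
grip_width: 0.532
grip_force: 18.7
```

Run:
```python
from h import *
p=ctrl.capture("scene"); i=p["img"][170:320,380:580]
cv2.imwrite("pics/c6.png",cv2.resize(i,(800,600),interpolation=2)[:,:,::-1])
```

```text
(no output)
```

View pics/c6.png

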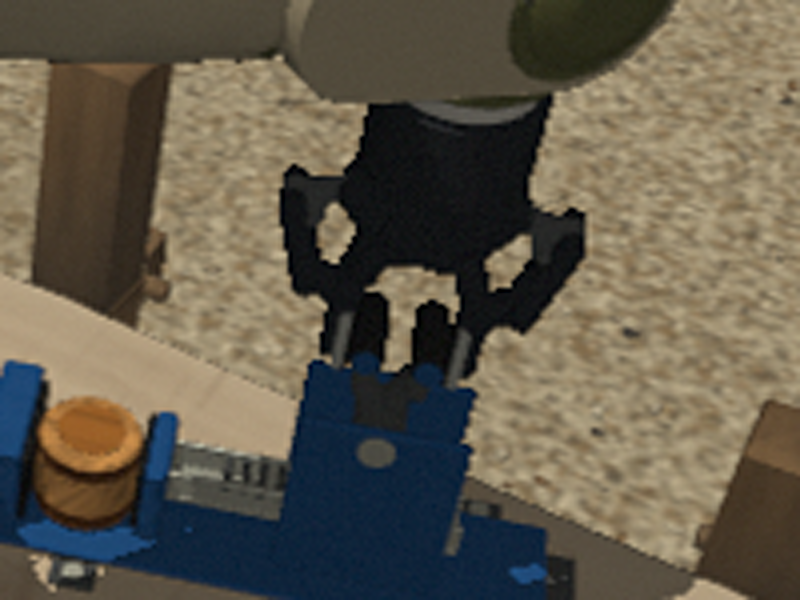

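The bung (crop x 35–145) is now pressed upright between jaw and stop. The bars stopped short of fully squeezed, at width 0.532. I'll hold briefly to confirm it is steady.

Request:
send_rows(targets=[[0.2,0,0,0,0,0,0],[0.2,0,0,0,0,0,0],[0.2,0,0,0,0,0,0],[0.2,0,0,0,0,0,0],[0.2,0,0,0,0,0,0],[0.2,0,0,0,0,0,0],[0.2,0,0,0,0,0,0],[0.2,0,0,0,0,0,0],[0.2,0,0,0,0,0,0],[0.2,0,0,0,0,0,0]], squeeze=20)

```text
time_s: 19.4
eef_pos: [653.2, -286.0, 138.8]
ee_rot: [0.001, -0.176, 0.984, -0.002]
force: [-1.9, -0.2, 11.0]
grip_width: 0.531
grip_force: 18.7
```

Run:
```python
from rig import ctrl
s=ctrl.sense(); print(s["grip_width"],s["grip_force"])
if s["grip_force"]>15 and .5<s["grip_width"]<.56: print(ctrl.finish_job())
```

```text
0.5307754570109678 18.668695092201233
the job is handed in; nothing more can be done
None
```

The bung is clamped upright against the blue clamp's stop, with both bars still held squeezed at about 19 N when I handed the job in at 19.4 s; no verdict was returned.

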